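# Lay a rack of agar tubes over to set as slants

## Robot

A 6-joint arm with a two-finger parallel gripper is mounted at the origin on a cart in front of the work surface, level with it; the furniture and walls round the work are solid. World frame = base frame: x ahead of the robot, y to its left, z up, the work surface at z = 0. Lengths are in mm, angles in rad, forces in N, time in s.
With the tool pointing down it reaches from about 350 to 975 mm from the base axis. Payload 7.1 kg.
Tool frame: the origin (TCP) lies between the finger pads; the fingertips stand 17 mm ahead of it and the grasp point (between the pads) lies 2 mm behind it; z points along the fingers, y is the line along which they close (so a half turn about z gives the same grasp; the last joint's range is limited). The gripper opens to 88 mm and grips with 3 to 60 N. Pads are 20 mm wide; open, the fingers measure 115 mm over their backs; the gripper's body (75 mm by 178 mm) begins 61 mm behind the grasp point.
Start: joints at [-1.357, 0.423, 1.63, -0, 1.089, -0.019], TCP at [144.209, -608.119, 239.675] pointing down, gripper open.
Joint ranges: [-3, 3], [-0.9, 2.11], [0.09, 2.58], [-1.31, 4.45], [0.11, 2.69], [-2.54, 2.54]. Speed limits (rad/s): [2.39, 2.39, 3.01, 3.14, 3.14, 3.14].

## Interface

Orientations are given as a rotation vector (axis times angle).
In Python, from workcell import ctrl, vision gives the robot as it stands (ctrl), with the cameras (vision).
- The arm moves only by the tool jog_arm, called by a JSON object that holds its "api" and its "payload", one argument or row to a line. Schema: {"type":"object","properties":{"rows":{"type":"array","items":{"type":"array","items":{"type":"number"},"minItems":6,"maxItems":6},"minItems":1,"maxItems":5},"finger_gap":{"type":"number"},"only":{"type":"string"},"quiet":{"type":"boolean"},"lines":{"type":"string"}},"required":["rows"],"additionalProperties":false}. rows is a list of rows, 1 to 5 of them, each of 6 numbers: dx, dy, dz in fractions of the full range, 1 being 200 mm, then a rotation vector rx, ry, rz in shares of pi/2 rad (1.0 is pi/2 rad); each row shifts and turns the commanded pose from where the row before left it, along the tool's axes as they then stand; what a row does not reach is not made up. A row lasts 1/12 s, in which the tool goes at most 41.7 mm and 0.125 rad, less where a joint would pass 70% of its speed; a pose out of reach is approached as far as the arm can. finger_gap is the finger opening in mm, set as the call begins (left out keeps the last). The fingers move at their own pace and stop on an object; the grip force is fixed at half the most. Time passes only in rows, so rows that do not move let the fingers close. The tool returns the time, the measured TCP pose, the force, the opening and the grip force at its end. only (a regular expression) keeps the lines of the reply that match it, lines (a string "A,B") keeps lines A to B, and quiet returns only ok. No shift or turn number may pass 1 either way. Input that does not fit is refused with a message, and nothing moves.
- ctrl.get_obs(): the state, without advancing time (a new reading comes with each control period).
- vision.get_image(name): name is "scene" or "top" or "wrist"; returns a dict with "img" (420x560x3 uint8, red, green, blue), "fx", "fy", "cx", "cy" (pixels), "k1" (the pictures are not rectified: a ray, as slopes to the right and down, at radius r is drawn at 1 + k1 r^2 times it, then the intrinsics apply), "R" (3x3) and "t" (3): a world point X has camera coordinates R X + t. Camera axes: x right, y down, z forward; pixel columns grow to the right and rows downward; lengths in mm; the calibration is good to about 2 mm. A picture is of the moment at which its call begins. There is no depth.
- ctrl.close_job(): hands the job in; it is judged then, once.
The state is a dict: "t": time; "qpos": joint angles; "qvel": joint speeds; "joint_torque": joint torques, N m; "ee_pos": TCP position; "orientation": TCP orientation; "ft_force": force on the tool from outside, world axes, zero at the start; "moment": the same for the moment, N m; "width": finger opening in mm; "grasp_force": force on a finger pad.
Only numpy, scipy, OpenCV 4.12 (cv2) and the standard library are available. Lean on these libraries where they do the work, as an engineer would, in place of code of your own. Each camera call takes 0.05 s, during which the arm holds its last target. There are 200 camera calls.

## Task

The tubes of warm agar have to set as slants. Push the ball-handled catch over towards you, clear of the notched quadrant, so that the rack is free; push the rack smoothly over backwards, away from you, pressing on its front and not on the tubes, until it rests on its slant stop; then flip the catch back over so that its tooth drops home in the second notch. Nothing needs gripping: leave the tubes seated in the rack and everything else on the bench where it stands.

Things in the scene. Friction and masses are not known exactly. Their poses are not given: they have to be found in the camera images.
- slant_stand: Steel tilting stand for a tube rack, fixed to the bench (place and yaw vary). Origin on the bench below the middle of the rack's tilting axis; +x from the rack's front (nearer the robot) to its back, +y to its left end, +z up. Base plate from x = -95 to +65 mm, y = -101 to +115 mm. Upright side plates, 5 mm thick, at y = -82 mm (86 mm high) and y = +82 mm (110 mm high, x = -88 to +52 mm).
- tilt_axis (a point): Middle of the rack's tilting axis, which runs along the stand's y, 60 mm above the bench. Outside the left side plate a notched brass quadrant turns with the rack: radius 36 mm about this axis, 5 mm thick, middle plane at y = +89.5 mm.
- rack (a joint): Tilt of the aluminium tube rack about the stand's +y, rad: 0 = upright (as at the start), 1.222 (70 degrees) = laid back, top towards the stand's +x, on the slant stop. The pivot is clamped with about 0.2 N m of friction: the rack stays where it is pushed and does not fall. The catch's tooth locks it: the first notch is under the tooth at 0, the second at 1.222.
- catch (a joint): Turn of the flip-over catch, rad: 0 = tooth home in a notch, 1.25 = thrown clear to the front, leaning on its rest peg. The ball moves up and towards the stand's -x as the value grows. Its ball weights it: past about 0.6 it falls open by itself, below that it falls shut. Tooth riding on the quadrant's rim instead of in a notch: about 0.12.
- catch_pivot (a point): Pivot of the catch (axis along the stand's y), on the outside of the left side plate: in the stand's frame at x = -55, y = +89.5, z = +86 mm.
- catch_ball (a point): Centre of the black ball, 20 mm across, on the catch's 7 mm rod, which runs straight from the pivot, 65 mm away. In the stand's frame at x = -22, y = +89.5, z = +142 mm with the catch at 0, and at x = -98, y = +89.5, z = +135 mm with the catch at 1.25. Less than 1 N moves it.
- panel_mid (a point): Point on the outer face of the flat white panel, 150 mm wide, 48 mm high, that forms the rack's upper front: mid-width, 15 mm below the panel's upper edge, 33 mm above its lower. It lies 33 mm in front of and 30 mm above the tilting axis when upright (x = -33, y = 0, z = 90 mm in the stand's frame) and turns with the rack. -x: outward normal; z: to the upper edge. 6 to 9 N here moves the rack.
- rack_seat (a point): Middle of the rack's inner floor, on which the tubes stand, 30 mm below the tilting axis when upright. Its z axis runs along the tubes towards their caps; turns with the rack.
- tube_1: Capped culture tube, 16 mm across, 108 mm long, cap 18 mm across; origin at the centre of its round bottom, z along the tube to the cap. Stands loose in an 18 mm square hole of the rack; its cap top is 138 mm above the bench when the rack is upright.
- tube_2: Another such tube.
- tube_3: Another such tube.
- tube_4: Another such tube.
- tube_5: Another such tube.
- sample_bottle_a: White sample bottle, 54 mm across, 98 mm high, loose bystander; origin at the centre of its underside.
- sample_bottle_b: White sample bottle, 54 mm across, 98 mm high, loose bystander; origin at the centre of its underside.
- petri_dish: Small petri dish, 57 mm across, 15 mm high, loose bystander; origin at the centre of its underside.
- beaker: Clear beaker, 73 mm across, 92 mm high, loose bystander; origin at the centre of its underside.

How it is judged:
By the outcome, as a careful person would: the job done as asked, in the order asked, and still so for the second after the job is handed in, with the robot touching nothing.
It also fails if it takes over 51 s, if anything falls off the work surface, if the arm or the gripper's body presses on something with over 40 N, if the wrist force passes 120 N, or if a joint passes its speed limit or range.

## Working session

There is one attempt and no reset: what is moved stays moved. The work goes in short steps, Python scripts to look and compute and a tool call to move; the robot and the scene stay as the last step left them, time stands still between calls to the robot, and variables do not carry over. Pictures are saved under pics/ and viewed, at most 10 in all, crops included, and the job is handed in when it is done.

```bash
ls; mkdir -p pics
```

Run:
```python
from workcell import ctrl, vision
import cv2
o=ctrl.get_obs();print(o)
for n in("scene","top"):
    d=vision.get_image(n);cv2.imwrite(f"pics/{n}0.png",d["img"][:,:,::-1]);print(n,d["fx"],d["fy"],d["cx"],d["cy"],d["k1"],d["R"],d["t"])
```

```text
pics
workcell.py
{'t': 0.0, 'qpos': array([-1.35699644e+00,  4.23871440e-01,  1.63065578e+00, -1.52085878e-05,
        1.08858162e+00, -1.89850918e-02]), 'qvel': array([ 2.90434333e-04, -5.23457541e-04,  7.53030487e-04, -5.62150329e-04,
        1.11965694e-03,  4.08068111e-05]), 'joint_torque': array([-4.92859945e-04, -5.44625044e+01, -2.73667860e+01,  6.44800183e-02,
        2.28960993e-02, -1.07746855e-04]), 'ee_pos': array([ 144.1021282 , -607.63634429,  238.89600735]), 'orientation': array([-3.11883797e+00, -3.64668667e-01,  2.52555692e-04]), 'ft_force': array([ 0.06898103, -0.13020491,  0.1264774 ]), 'moment': array([0.04428752, 0.0115764 , 0.00930357]), 'grasp_force': 0.0, 'width': 87.60422159937633}
scene 544.3437155091921 544.3437155091921 273.64388280510093 209.8058678594042 0.006086734264203703 [[-0.56621731 -0.82385591  0.02567873]
 [-0.35335638  0.21447217 -0.91057178]
 [ 0.74467257 -0.52465524 -0.4125526 ]] [212.04227676 309.41145394 800.00193805]
top 484.1477668153037 484.1477668153037 282.94272523913975 213.6769263022563 0.008568232473443885 [[-0.1321152  -0.99121357 -0.00642108]
 [-0.96739844  0.1303476  -0.21713996]
 [ 0.21606904 -0.02247575 -0.97611936]] [ -37.48412178  536.28637975 1196.10149626]
```

View pics/scene0.png

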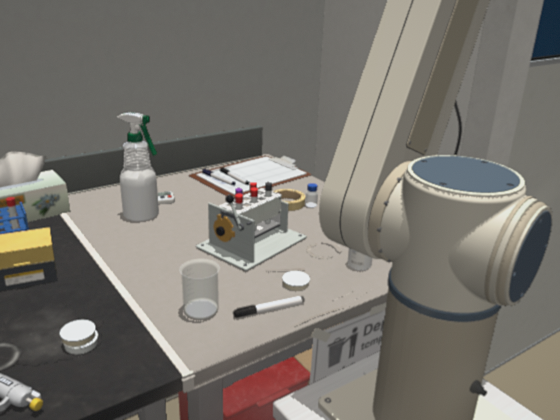

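View pics/top0.png

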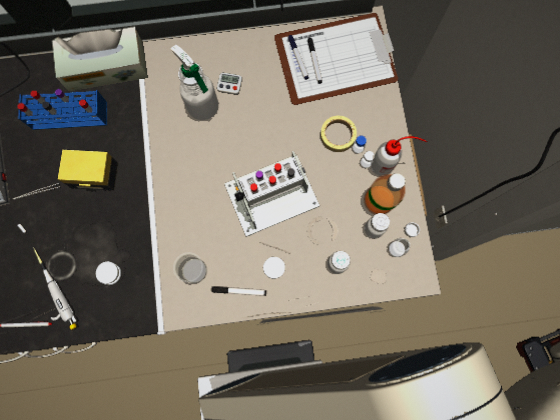

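The top view shows the stand's base plate at about (272,195), with the black ball near (238,196). The scene view shows the quadrant at (225,230) and the ball near (230,199). I'll enlarge both.

Run:
```python
import cv2
a=cv2.imread("pics/scene0.png")[170:275,185:320];b=cv2.imread("pics/top0.png")[140:245,210:345]
for n,i in(("a",a),("b",b)):cv2.imwrite(f"pics/crop_{n}.png",cv2.resize(i,None,fx=5.5,fy=5.5,interpolation=cv2.INTER_CUBIC))
```

```text
(no output)
```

View pics/crop_a.png

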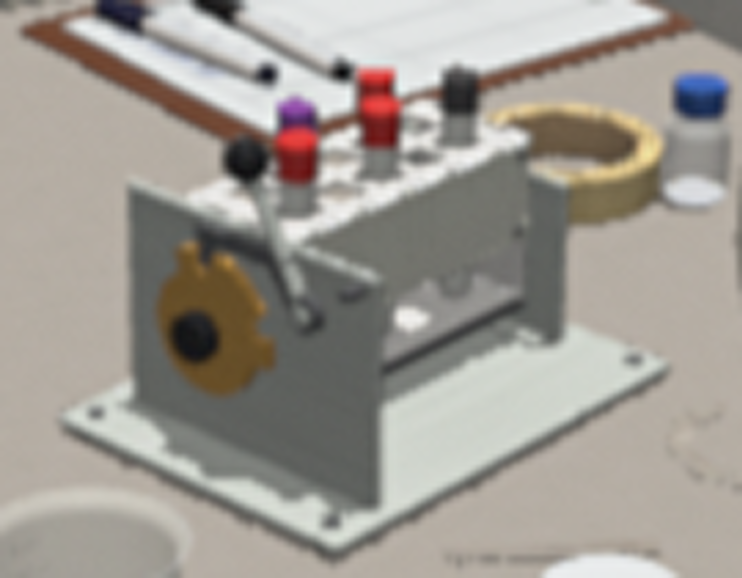

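View pics/crop_b.png

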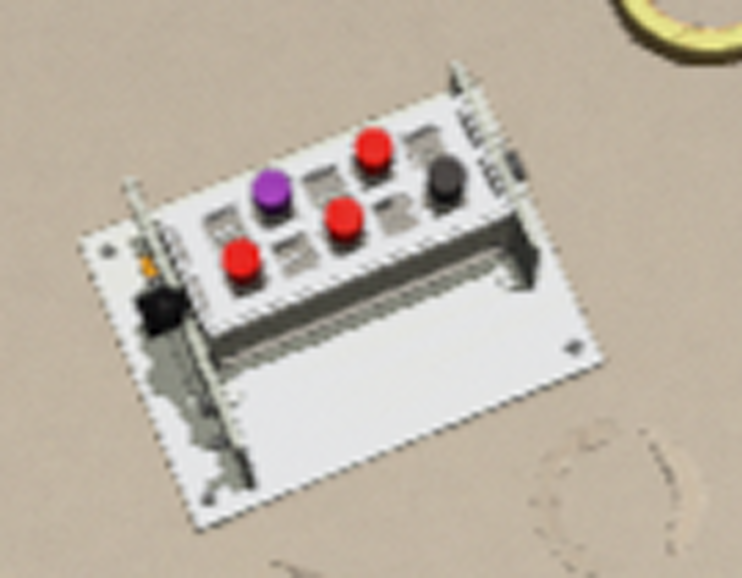

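Crop a: plate corners (335,553), (62,422) and (668,365); ball (245,158); quadrant hub (195,335); pivot (308,317). Crop b: base corners (200,530), (605,360) and (82,240); ball (162,310). Next I'll fit the stand pose to these.

Create h.py:
```python
import numpy as np, cv2, json, os
from scipy.spatial.transform import Rotation as Ro
from workcell import ctrl, vision
P=json.load(open('stand.json')) if os.path.exists('stand.json') else [0,0,0]
def S(p,q=None):
    x,y,a=(q if q is not None else P)[:3]; c,s=np.cos(a),np.sin(a); p=np.atleast_2d(np.array(p,float))
    return np.c_[x+c*p[:,0]-s*p[:,1],y+s*p[:,0]+c*p[:,1],p[:,2]]
def proj(cam,X):
    c=X@np.array(cam["R"]).T+np.array(cam["t"]);u=c[:,:2]/c[:,2:]
    u=u*(1+cam["k1"]*(u**2).sum(1,keepdims=True))
    return u*[cam["fx"],cam["fy"]]+[cam["cx"],cam["cy"]]
def where(target=None,yaw=None):
    "tip in the stand frame; displacement in tool axes to bring TIP to target (stand frame), tool down, x axis at yaw of stand"
    o=ctrl.get_obs();R=Ro.from_rotvec(o["orientation"]);tip=o["ee_pos"]+R.apply([0,0,17])
    d=tip-S([0,0,0])[0];d=Ro.from_euler('z',-P[2]).apply(d)
    print("t",round(o["t"],2),"tip(stand)",d.round(1),"F",o["ft_force"].round(1),"toolx",R.apply([1,0,0]).round(3),"z",R.apply([0,0,1]).round(3))
    if target is not None:
        print(" move tool:",R.inv().apply(S(target)[0]-tip).round(1))
```

Run:
```python
from h import *
from scipy.optimize import least_squares
cs=vision.get_image("scene");ct=vision.get_image("top")
b=6
sc=[((-95,115,b),(335,548)),((65,115,b),(62,417)),((-95,-101,b),(668,362)),((-22,89.5,142),(245,158)),((52,84.5,110),(130,182)),((-88,84.5,110),(381,275)),((0,93,60),(195,335)),((-55,92,86),(308,317))]
tp=[((-95,115,b),(200,530)),((-95,-101,b),(605,360)),((65,115,b),(82,240)),((-22,89.5,142),(162,310)),((52,82,110),(130,182))]
def pts(l,o):return np.array([p for p,_ in l],float),(np.array([q for _,q in l])+.5)/5.5-.5+o
A,a=pts(sc,[185,170]);B,bb=pts(tp,[210,140])
f=lambda q:np.r_[(proj(cs,S(A,q))-a).ravel(),(proj(ct,S(B,q))-bb).ravel()]
for y0 in(0,.4,-.4,.8):
    r=least_squares(f,[500,0,y0],loss='soft_l1');print(r.x,r.cost)
    if y0==0 or r.cost<best.cost:best=r
print(best.fun.reshape(-1,2).round(1).tolist());json.dump(best.x.tolist(),open('stand.json','w'))
import h;h.P=best.x
print(S([[0,0,0],[-22,89.5,142],[-33,0,90],[12,92,140]]).round(0))
where()
```

```text
[612.60351758 -91.44527206   6.5587212 ] 8.13661296246124
[ 6.12603517e+02 -9.14452724e+01  2.75535884e-01] 8.136612962460246
[ 6.12603517e+02 -9.14452725e+01  2.75535876e-01] 8.136612962460097
[ 6.12603516e+02 -9.14452728e+01  2.75535870e-01] 8.136612962460166
[[0.3, 1.0], [-1.3, 0.9], [-0.1, 0.8], [-0.2, 0.9], [-1.3, 0.1], [-0.6, 1.4], [1.0, 0.3], [-1.2, 0.4], [1.3, 0.2], [1.2, -0.1], [0.4, 0.2], [2.0, -0.6], [0.6, -1.2]]
[[ 613.  -91.    0.]
 [ 567.  -11.  142.]
 [ 581. -100.   90.]
 [ 599.    0.  140.]]
t 0.2 tip(stand) [-591.3 -369.4  222.2] F [0.3 0.1 0.7] toolx [0.973 0.231 0.   ] z [-0.     0.001 -1.   ]
```

The rows are not in the units I measure in: shifts go in shares of 200 mm and turns go in shares of pi/2 rad. I convert before sending: 31 mm / 200 = 0.155, -24 mm / 200 = -0.12, -0.042 rad / 1.5708 = -0.0267.

{"api": "jog_arm", "payload": {
  "rows": [
    [0.155, -0.12, 0, 0, 0, -0.0267],
    [0.155, -0.12, 0, 0, 0, 0],
    [0.155, -0.12, 0, 0, 0, 0],
    [0.155, -0.12, 0, 0, 0, 0],
    [0.155, -0.12, 0, 0, 0, 0]
  ],
  "finger_gap": 0
}}

```text
t: 0.62
ee_pos: [262.7, -449.9, 239.5]
orientation: [-3.112, -0.429, 0.0]
ft_force: [0.5, -0.0, 0.2]
width: 58.3
grasp_force: 0.0
```

{"api": "jog_arm", "payload": {
  "rows": [
    [0.155, -0.12, 0, 0, 0, 0],
    [0.155, -0.12, 0, 0, 0, 0],
    [0.155, -0.12, 0, 0, 0, 0],
    [0.155, -0.12, 0, 0, 0, 0],
    [0.155, -0.12, 0, 0, 0, 0]
  ]
}}

```text
t: 1.03
ee_pos: [379.5, -292.3, 239.8]
orientation: [3.112, 0.43, 0.0]
ft_force: [0.7, -0.2, 0.1]
width: 24.8
grasp_force: 0.0
```

```bash
python3 -c "
from h import *
where([20,96,200])"
```

```text
t 1.03 tip(stand) [-279.  -129.9  222.8] F [ 0.7 -0.2  0.1] toolx [0.963 0.271 0.   ] z [ 0. -0. -1.]
 move tool: [ 298.8 -226.2   22.8]
```

To row units: 31 mm / 200 = 0.155, -24 mm / 200 = -0.12.

{"api": "jog_arm", "payload": {
  "rows": [
    [0.155, -0.12, 0, 0, 0, 0],
    [0.155, -0.12, 0, 0, 0, 0],
    [0.155, -0.12, 0, 0, 0, 0],
    [0.155, -0.12, 0, 0, 0, 0],
    [0.155, -0.12, 0, 0, 0, 0]
  ]
}}

```text
t: 1.45
ee_pos: [496.2, -134.6, 239.7]
orientation: [3.112, 0.43, 0.0]
ft_force: [0.7, -0.2, -0.3]
width: 0.1
grasp_force: 0.0
```

{"api": "jog_arm", "payload": {
  "rows": [
    [0.155, -0.12, 0, 0, 0, 0],
    [0.155, -0.12, 0, 0, 0, 0],
    [0.155, -0.12, 0, 0, 0, 0],
    [0.155, -0.12, 0, 0, 0, 0],
    [0.1, -0.045, 0.1, 0, 0, 0]
  ]
}}

```text
t: 1.87
ee_pos: [609.4, 7.3, 222.9]
orientation: [3.111, 0.434, 0.012]
ft_force: [1.6, -0.2, 0.2]
width: 0.2
grasp_force: 0.0
```

{"api": "jog_arm", "payload": {
  "rows": [
    [0, 0, 0, 0, 0, 0],
    [0, 0, 0, 0, 0, 0]
  ]
}}

```text
t: 2.03
ee_pos: [605.0, 4.7, 218.2]
orientation: [-3.111, -0.434, 0.005]
ft_force: [-0.4, -0.0, -0.6]
width: 0.5
grasp_force: 0.0
```

```bash
python3 -c "
from h import *
where([20,95,133])
for n in('scene','wrist'): cv2.imwrite('pics/n1%s.png'%n,vision.get_image(n)['img'][:,:,::-1])
i=cv2.imread('pics/n1scene.png')[130:280,160:340];cv2.imwrite('pics/n1c.png',cv2.resize(i,None,fx=4,fy=4,interpolation=2))"
```

```text
t 2.03 tip(stand) [ 18.8  94.6 201.2] F [-0.4 -0.  -0.6] toolx [ 0.962  0.273 -0.003] z [-0.003 -0.    -1.   ]
 move tool: [ 1.4 -0.4 68.2]
```

View pics/n1c.png

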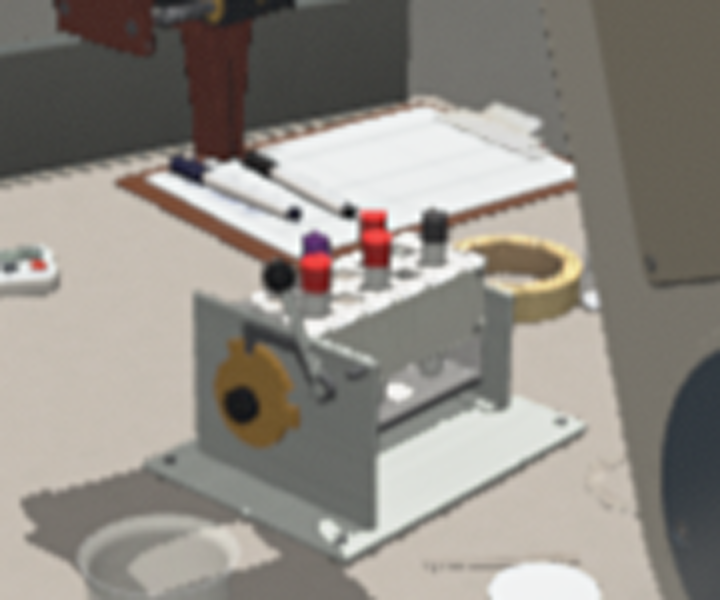

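View pics/n1wrist.png

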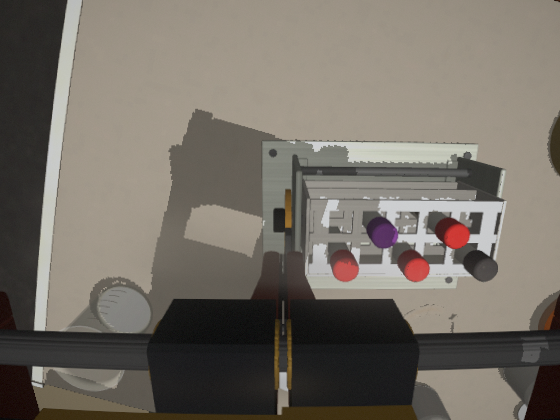

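The fingers (dark red, about (217,100) in the crop) stand above and behind the ball at (279,276), and the caps are to the right of them. The path down is clear.

To row units: 23 mm / 200 = 0.115, 22 mm / 200 = 0.11.

{"api": "jog_arm", "payload": {
  "rows": [
    [0.005, 0, 0.115, 0, 0, 0],
    [0, 0, 0.115, 0, 0, 0],
    [0, 0, 0.11, 0, 0, 0],
    [0, 0, 0, 0, 0, 0]
  ]
}}

```text
t: 2.47
ee_pos: [603.4, 2.7, 148.7]
orientation: [-3.112, -0.427, 0.009]
ft_force: [-0.9, -0.7, -1.1]
width: 0.3
grasp_force: 0.0
```

{"api": "jog_arm", "payload": {
  "rows": [
    [-0.03, 0, 0, 0, 0, 0],
    [-0.03, 0, 0, 0, 0, 0],
    [-0.03, 0, 0, 0, 0, 0],
    [-0.03, 0, 0, 0, 0, 0],
    [-0.03, 0, 0, 0, 0, 0]
  ]
}}

```text
t: 2.88
ee_pos: [577.6, -4.5, 153.0]
orientation: [3.112, 0.43, 0.004]
ft_force: [0.5, -0.2, 1.7]
width: 0.7
grasp_force: 0.3
```

```bash
python3 -c "
from h import *
where([-60,92,133])"
```

```text
t 2.88 tip(stand) [-10.   93.2 136. ] F [ 0.5 -0.2  1.7] toolx [0.963 0.271 0.002] z [ 0.002 -0.    -1.   ]
 move tool: [-50.    1.2   2.9]
```

{"api": "jog_arm", "payload": {
  "rows": [
    [-0.04, 0, 0.005, 0, 0, 0],
    [-0.04, 0, 0.005, 0, 0, 0],
    [-0.04, 0, 0.005, 0, 0, 0],
    [-0.04, 0, 0, 0, 0, 0],
    [-0.04, 0, 0, 0, 0, 0]
  ]
}}

```text
t: 3.3
ee_pos: [539.0, -15.2, 149.1]
orientation: [3.112, 0.43, 0.002]
ft_force: [1.0, 0.3, 4.3]
width: 0.4
grasp_force: 2.7
```

{"api": "jog_arm", "payload": {
  "rows": [
    [-0.04, 0, 0, 0, 0, 0],
    [-0.035, 0, 0, 0, 0, 0],
    [0, 0, 0, 0, 0, 0],
    [0, 0, -0.1, 0, 0, 0],
    [0, 0, -0.15, 0, 0, 0]
  ]
}}

```text
t: 3.72
ee_pos: [522.3, -19.1, 196.5]
orientation: [-3.111, -0.43, 0.01]
ft_force: [0.1, -0.3, -0.6]
width: 0.4
grasp_force: 0.0
```

```bash
python3 -c "
from h import *
where([-75,0,190])
cv2.imwrite('pics/n2.png',cv2.resize(vision.get_image('scene')['img'][130:280,160:340,::-1],None,fx=4,fy=4,interpolation=2))"
```

```text
t 3.72 tip(stand) [-67.4  94.2 179.5] F [ 0.1 -0.3 -0.6] toolx [ 0.963  0.271 -0.006] z [-0.007  0.    -1.   ]
 move tool: [ -7.6  94.2 -10.6]
```

View pics/n2.png

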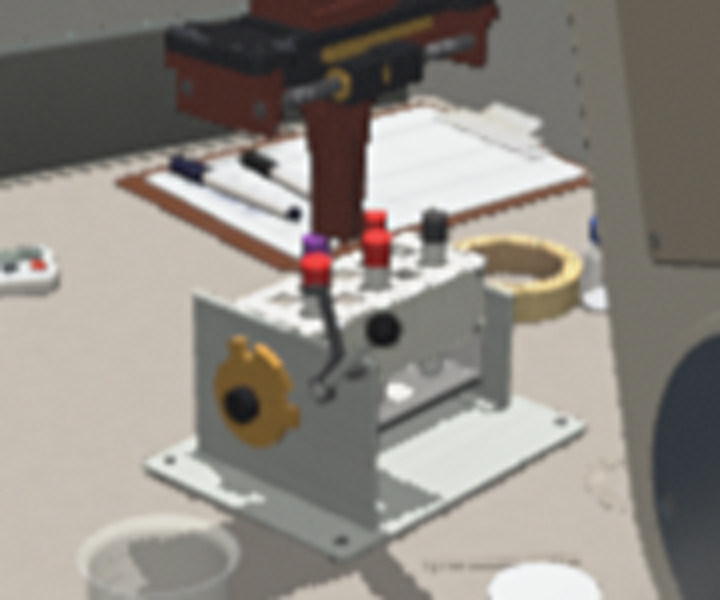

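The catch is thrown open: the ball is now at (383,329), leaning forward on its rest. Next I'll go to the front of the panel.

To row units: 32 mm / 200 = 0.16, 30 mm / 200 = 0.15.

{"api": "jog_arm", "payload": {
  "rows": [
    [-0.02, 0.16, 0, 0, 0, 0],
    [0, 0.16, 0, 0, 0, 0],
    [0, 0.15, 0, 0, 0, 0],
    [0, 0, 0.15, 0, 0, 0],
    [0, 0, 0.15, 0, 0, 0]
  ]
}}

```text
t: 4.18
ee_pos: [548.4, -112.7, 139.4]
orientation: [3.111, 0.426, 0.008]
ft_force: [0.7, 0.5, -1.0]
width: 0.5
grasp_force: 0.0
```

{"api": "jog_arm", "payload": {
  "rows": [
    [0, 0, 0.15, 0, 0, 0],
    [0, 0, 0, 0, 0, 0],
    [0, 0, 0, 0, 0, 0]
  ]
}}

```text
t: 4.43
ee_pos: [545.1, -110.5, 107.4]
orientation: [-3.111, -0.43, 0.006]
ft_force: [0.0, 0.3, 0.3]
width: 0.3
grasp_force: 0.0
```

```bash
python3 -c "
from h import *
where([-43,0,88])"
```

```text
t 4.43 tip(stand) [-70.1   0.1  90.4] F [0.  0.3 0.3] toolx [ 0.962  0.271 -0.003] z [-0.004  0.001 -1.   ]
 move tool: [27.2  0.1  2.3]
```

To row units: 10 mm / 200 = 0.05, 4 mm / 200 = 0.02.

{"api": "jog_arm", "payload": {
  "rows": [
    [0.05, 0, 0, 0, 0, 0],
    [0.05, 0, 0, 0, 0, 0],
    [0.02, 0, 0, 0, 0, 0],
    [0.015, 0, 0, 0, 0, 0],
    [0.015, 0, -0.005, 0, 0, 0]
  ]
}}

```text
t: 4.85
ee_pos: [572.7, -103.0, 110.8]
orientation: [3.111, 0.433, -0.011]
ft_force: [-18.8, -8.6, 15.1]
width: 0.2
grasp_force: 10.2
```

{"api": "jog_arm", "payload": {
  "rows": [
    [0.015, 0, -0.01, 0, 0, 0],
    [0.015, 0, -0.01, 0, 0, 0],
    [0.015, 0, -0.01, 0, 0, 0],
    [0.015, 0, -0.01, 0, 0, 0],
    [0.015, 0, -0.005, 0, 0, 0]
  ]
}}

```text
t: 5.27
ee_pos: [588.7, -98.7, 120.5]
orientation: [3.111, 0.431, -0.004]
ft_force: [-9.3, -2.9, 9.8]
width: 0.4
grasp_force: 6.3
```

```bash
python3 -c "
from h import *
where([-20,0,103])"
```

```text
t 5.27 tip(stand) [-25.   -0.4 103.5] F [-9.3 -2.9  9.8] toolx [ 0.962  0.272 -0.003] z [-0.003 -0.001 -1.   ]
 move tool: [ 5.  -0.4  0.4]
```

To row units: 3 mm / 200 = 0.015.

{"api": "jog_arm", "payload": {
  "rows": [
    [0.015, 0, 0, 0, 0, 0],
    [0.015, 0, 0, 0, 0, 0],
    [0.015, 0, 0, 0, 0, 0],
    [0.015, 0, 0, 0, 0, 0],
    [0.015, 0, 0, 0, 0, 0]
  ]
}}

```text
t: 5.68
ee_pos: [606.2, -94.0, 122.7]
orientation: [3.111, 0.431, 0.007]
ft_force: [-4.9, 1.5, 15.5]
width: 0.3
grasp_force: 7.2
```

{"api": "jog_arm", "payload": {
  "rows": [
    [0.015, 0, 0, 0, 0, 0],
    [0.015, 0, 0.005, 0, 0, 0],
    [0.015, 0, 0.005, 0, 0, 0]
  ]
}}

```text
t: 5.93
ee_pos: [616.0, -91.3, 120.9]
orientation: [3.111, 0.431, 0.011]
ft_force: [-1.4, 3.4, 14.9]
width: 0.2
grasp_force: 6.9
```

```bash
python3 -c "
from h import *
where([7,0,101])
cv2.imwrite('pics/n3.png',cv2.resize(vision.get_image('scene')['img'][130:280,160:340,::-1],None,fx=4,fy=4,interpolation=2))"
```

```text
t 5.93 tip(stand) [  3.4  -0.8 103.9] F [-1.4  3.4 14.9] toolx [0.962 0.272 0.006] z [ 0.007 -0.    -1.   ]
 move tool: [ 3.5 -0.9  2.9]
```

View pics/n3.png

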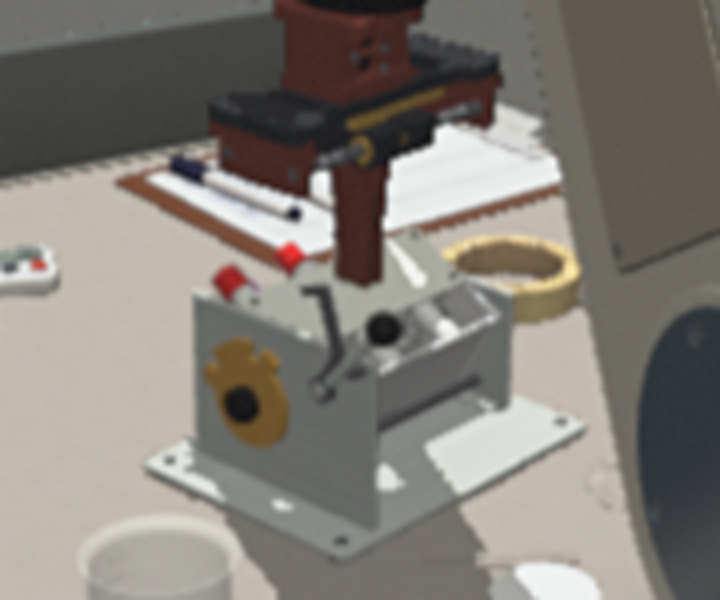

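The rack is tipped well back, by about 55–60°. The tubes are seated and the finger is on the panel at (358,270). I'll continue down to the stop.

To row units: 2 mm / 200 = 0.01, 1 mm / 200 = 0.005.

{"api": "jog_arm", "payload": {
  "rows": [
    [0.01, 0, 0.01, 0, 0, 0],
    [0.01, 0, 0.01, 0, 0, 0],
    [0.005, 0, 0.01, 0, 0, 0]
  ]
}}

```text
t: 6.23
ee_pos: [622.5, -89.6, 117.8]
orientation: [3.11, 0.431, 0.015]
ft_force: [-15.4, 5.8, 55.7]
width: 0.9
grasp_force: 28.4
```

{"api": "jog_arm", "payload": {
  "rows": [
    [0.005, 0, 0.01, 0, 0, 0],
    [0, 0, 0.01, 0, 0, 0]
  ]
}}

```text
t: 6.4
ee_pos: [622.8, -89.5, 117.4]
orientation: [3.11, 0.431, 0.014]
ft_force: [-28.0, 7.9, 85.8]
width: 0.4
grasp_force: 44.5
```

```bash
python3 -c "
from h import *
where([7,0,101])"
```

```text
t 6.4 tip(stand) [ 10.5  -1.  100.4] F [-28.    7.9  85.8] toolx [0.962 0.272 0.008] z [ 0.009 -0.    -1.   ]
 move tool: [-3.5 -1.  -0.6]
```

The force rises sharply, so the rack is on its stop. I'll back off and go round in front of the ball.

To row units: -30 mm / 200 = -0.15, -25 mm / 200 = -0.125.

{"api": "jog_arm", "payload": {
  "rows": [
    [-0.01, 0, -0.03, 0, 0, 0],
    [-0.02, 0, -0.1, 0, 0, 0],
    [-0.075, 0, -0.15, 0, 0, 0],
    [-0.125, 0, -0.15, 0, 0, 0],
    [-0.15, 0, 0, 0, 0, 0]
  ]
}}

```text
t: 6.82
ee_pos: [550.2, -111.4, 199.8]
orientation: [3.107, 0.432, 0.019]
ft_force: [2.0, -1.2, 1.2]
width: 0.6
grasp_force: 0.0
```

{"api": "jog_arm", "payload": {
  "rows": [
    [-0.15, -0.11, 0, 0, 0, 0],
    [-0.15, -0.125, 0, 0, 0, 0],
    [-0.05, -0.125, 0, 0, 0, 0],
    [0, -0.1, 0, 0, 0, 0],
    [0, 0, 0, 0, 0, 0]
  ]
}}

```text
t: 7.23
ee_pos: [452.4, -39.3, 194.2]
orientation: [-3.112, -0.433, -0.003]
ft_force: [0.3, 0.4, -0.3]
width: 0.3
grasp_force: 0.0
```

```bash
python3 -c "
from h import *
where([-135,92,129])
cv2.imwrite('pics/n4.png',cv2.resize(vision.get_image('scene')['img'][130:280,160:340,::-1],None,fx=4,fy=4,interpolation=2))"
```

```text
t 7.23 tip(stand) [-139.9   93.8  177.2] F [ 0.3  0.4 -0.3] toolx [0.962 0.273 0.002] z [ 0.002  0.    -1.   ]
 move tool: [ 4.8  1.8 48.2]
```

View pics/n4.png

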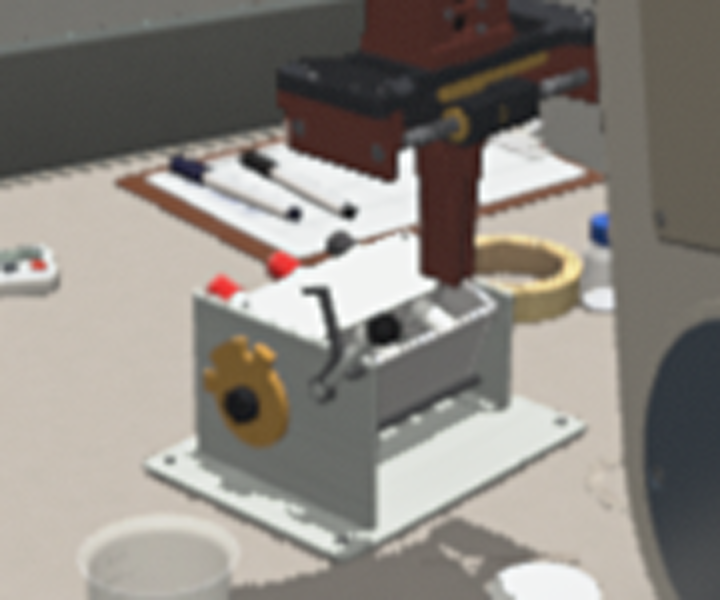

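The rack is on its slant with the caps at (220,288), (283,265) and (340,243), and the catch is open at (383,329). Now I'll flip the catch back.

To row units: 24 mm / 200 = 0.12, 8 mm / 200 = 0.04.

{"api": "jog_arm", "payload": {
  "rows": [
    [0, 0.01, 0.12, 0, 0, 0],
    [0, 0, 0.12, 0, 0, 0],
    [0, 0, 0, 0, 0, 0],
    [0.04, 0, 0, 0, 0, 0],
    [0.04, 0, 0, 0, 0, 0]
  ]
}}

```text
t: 7.7
ee_pos: [470.7, -39.3, 145.7]
orientation: [3.112, 0.429, 0.002]
ft_force: [0.2, 0.2, 0.4]
width: 0.7
grasp_force: 0.0
```

{"api": "jog_arm", "payload": {
  "rows": [
    [0.04, 0, 0, 0, 0, 0],
    [0.04, 0, 0, 0, 0, 0],
    [0.04, 0, 0, 0, 0, 0],
    [0.04, 0, 0, 0, 0, 0],
    [0.04, 0, 0, 0, 0, 0]
  ]
}}

```text
t: 8.12
ee_pos: [508.7, -27.8, 145.1]
orientation: [3.112, 0.431, 0.002]
ft_force: [-0.4, -0.1, -0.0]
width: 0.3
grasp_force: 0.1
```

{"api": "jog_arm", "payload": {
  "rows": [
    [0.04, 0, 0, 0, 0, 0],
    [0.04, 0, 0, 0, 0, 0],
    [0.03, 0, 0, 0, 0, 0],
    [0, 0, 0, 0, 0, 0],
    [0, 0, 0, 0, 0, 0]
  ]
}}

```text
t: 8.53
ee_pos: [528.7, -22.0, 144.5]
orientation: [-3.112, -0.431, 0.0]
ft_force: [-0.0, -0.2, -0.2]
width: 0.7
grasp_force: 0.0
```

```bash
python3 -c "
from h import *
where([-60,92,129])"
```

```text
t 8.53 tip(stand) [-61.9  89.6 127.5] F [-0.  -0.2 -0.2] toolx [ 0.962  0.272 -0.   ] z [-0. -0. -1.]
 move tool: [ 1.9 -2.4 -1.5]
```

Now back off and up, then check.

To row units: -30 mm / 200 = -0.15, -25 mm / 200 = -0.125.

{"api": "jog_arm", "payload": {
  "rows": [
    [-0.1, 0, -0.05, 0, 0, 0],
    [-0.1, 0, -0.125, 0, 0, 0],
    [-0.125, 0, -0.15, 0, 0, 0],
    [-0.15, 0, 0, 0, 0, 0],
    [0, 0, 0, 0, 0, 0]
  ]
}}

```text
t: 8.95
ee_pos: [432.6, -48.5, 210.3]
orientation: [-3.112, -0.429, 0.003]
ft_force: [-0.7, -0.2, -0.8]
width: 0.2
grasp_force: 0.0
```

```bash
python3 -c "
from h import *
where()
c=vision.get_image('scene');print(((proj(c,S([[-22,89.5,142]]))-[160,130])*4).round())
cv2.imwrite('pics/n5.png',cv2.resize(c['img'][150:260,180:310,::-1],None,fx=5.4,fy=5.4,interpolation=2))"
```

```text
t 8.95 tip(stand) [-161.6   90.4  193.3] F [-0.7 -0.2 -0.8] toolx [ 0.963  0.271 -0.002] z [-0.002 -0.    -1.   ]
[[276. 277.]]
```

View pics/n5.png

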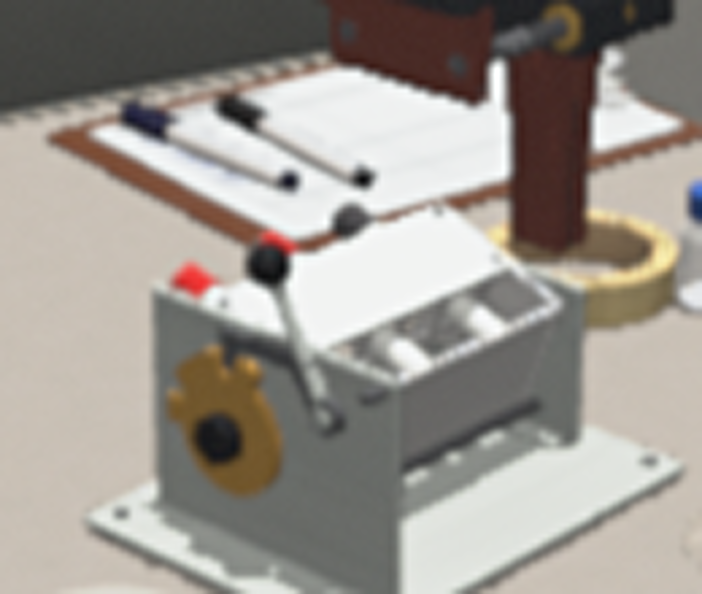

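The catch is over and the ball is at (268,262). I'll compare its pixel position with the start: home should match, while riding on the rim would be about 4 px off.

Run:
```python
from h import *
a=cv2.imread("pics/scene0.png");b=np.ascontiguousarray(vision.get_image("scene")["img"][:,:,::-1])
cam=vision.get_image("top");t0=cv2.imread("pics/top0.png");t1=np.ascontiguousarray(cam["img"][:,:,::-1])
for p,q,(x,y) in((a,b,(229,199)),(t0,t1,(239,196))):
    for i in(p,q):
        m=(i.max(2)<50)[y-9:y+10,x-9:x+10];n,l,s,c=cv2.connectedComponentsWithStats(m.astype(np.uint8));k=1+s[1:,4].argmax();print(s[k,4],c[k]+[x-9,y-9])
c=vision.get_image("scene")
def ball(q):a_=np.arctan2(56,33)+q;return[-55+65*np.cos(a_),89.5,86+65*np.sin(a_)]
print(proj(c,S([ball(0),ball(.12)])),proj(cam,S([ball(0),ball(.12)])))
```

```text
35 [229.31428571 198.77142857]
28 [229.32142857 199.10714286]
59 [239.18644068 195.89830508]Traceback (most recent call last):
  File "<stdin>", line 6, in <module>
ValueError: attempt to get argmax of an empty sequence
```

The ball is within 0.3 px of its starting position, so the tooth is home in the second notch. Handing in.

```bash
python3 -c "
from workcell import ctrl, vision
print(ctrl.close_job())"
```

```text
the job is handed in; nothing more can be done
None
```

The rack was pushed back onto its slant stop, the catch's tooth dropped home in the second notch, and the job was handed in with the arm clear at about 9 s; only three of the five caps showed in the last picture, so I could not check the other two tubes.

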